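Third hand for closing a picture frame

TASK

A picture frame lies face down on its felt mat and I want to fit its back. First swing the one turn-button that stands across the opening out of the way until it lies along its rail, then take the loose back board by its batten, set it squarely into the opening batten up, and press it down against the sprung picture panel with a steady push of about 10 newtons (never over 25), so that the board sinks below the rails and I can turn the buttons over it. Finish while still holding the batten and pressing; do not let go, leave all four turn-buttons lying along their rails, and do not knock over the corked jar.

Things in the scene. Friction and masses are not known exactly. Their poses are not given: they have to be found in the camera images.
- frame: Wooden picture frame lying face down on a thin felt mat (240 x 180 x 2 mm), firm on the table. Outer size 220 mm along its x, 160 mm along its y; four rails 20 mm wide whose tops are 26 mm above the table; the opening between the rails is 180 x 120 mm. Origin: centre of the mat's underside, on the table; z up.
- frame_seat (a point): Centre of the frame's opening, at the height of the rail tops (26 mm above the table).
- picture_panel: Flat plywood panel 176 x 116 x 4 mm that fills the opening and rides straight up and down on flat springs inside the frame. Origin: centre of its underside, 20 mm above the table at rest, so its top is then 2 mm below the rail tops. It takes about 0.5 N to start it and 2 N more per mm that it is pressed down; stops after 12 mm.
- button_a (a joint): Turn-button on the frame's +y long rail near its -x end: light wooden bar 12 mm wide, 0.5 to 8.5 mm above the rail top, on a brass screw; reaches 34 mm from the screw one way, 14 mm the other. Rad: 0 = long end along the rail to the frame's -x; 1.57 = long end straight across the opening, to the frame's -y. Stays where left, turns with 0.5 N. Starts across; blocks the opening beyond 0.2.
- button_a_screw (a point): Turning centre of button_a (its brass screw), at the height of the button's top, 34.5 mm above the table; in the frame's axes 42 mm to -x and 70 mm to +y of the centre.
- button_b (a joint): Same button on the +y rail near its +x end; 0 = along the rail, long end to the frame's +x; 1.57 = across the opening. Starts along the rail.
- button_c (a joint): Same button on the -y rail near its -x end; 0 = along the rail, long end to the frame's -x; 1.57 = across the opening. Starts along the rail.
- button_d (a joint): Same button on the -y rail near its +x end; 0 = along the rail, long end to the frame's +x; 1.57 = across the opening. Starts along the rail.
- back: Loose wooden back board, 175 (x) x 115 (y) x 5 mm, 0.1 to 0.2 kg, flat on the table left of the frame, hanging batten up. Batten: 110 mm along x, 16 mm wide along y, 22 mm high, along the middle of the upper face (its top is 27 mm above the underside). Origin: centre of the underside; z up. Fits the opening with 2.5 mm play each side, its x along the frame's x, either way round.
- powder_jar: Corked glass jar, 44 mm across and 70 mm tall, standing behind the work. Origin: centre of its base.
Not all that is in view belongs to the job. Leave any red look-alike of the back alone.

How it is judged:
On the way, in this order (a step that is already met when the one before it is completed fails the run):
1. the turn-button that stood across the opening lies along its rail (value of joint button_a below 0.2 rad), for 0.2 s.
2. the back board is picked up (height (world z) of back above 0.03 m), for 0.1 s.
At the end, for the whole second after the job is handed in: Robot still holds the back board and presses it on the panel with 6.5 to 16 N; board at rest, batten up, centred within 5 mm, square within 0.06 rad, level within 0.04 rad, upper face not above the rail tops; all four turn-buttons under 0.2 rad inwards (contact force between back and picture_panel between 6.5 and 16 N and contact force between the fingers and back above 2 N and z of back in the frame of frame_seat below -0.005 m and horizontal distance between back and frame_seat below 0.005 m and angle between the x axis of back and the x axis of frame, either way round below 0.06 rad and angle between back's own z axis and vertical below 0.04 rad and linear speed of back below 0.01 m/s and value of joint each of button_a, button_b, button_c, button_d below 0.2 rad); the arm keeps its last pose, push and grip.
It fails at once if the panel is pressed with more than 25 N (contact force between back and picture_panel above 25 N).
It fails at once if the corked jar is knocked over (angle between powder_jar's own z axis and vertical above 0.5 rad).
It also fails if it takes over 50 s, if anything falls off the work surface, if the arm or the gripper's body presses on something with over 40 N, if the wrist force passes 120 N, or if a joint passes its speed limit or range.

ROBOT

A 6-joint arm with a two-finger parallel gripper is mounted at the origin on a cart in front of the work surface, level with it; the furniture and walls round the work are solid. World frame = base frame: x ahead of the robot, y to its left, z up, the work surface at z = 0. Lengths are in m, angles in rad, forces in N, time in s.
With the tool pointing down it reaches from about 0.35 to 0.975 m from the base axis. Payload 7.1 kg.
Tool frame: the origin (TCP) lies midway between the tips of the shut fingers; the grasp point (between the pads) lies 19 mm behind it (manip.hold_point_z is the distance from the TCP to the grasp point, in m); z points along the fingers, y is the line along which they close (so a half turn about z gives the same grasp; the last joint's range is limited). The gripper opens to 88 mm and grips with 3 to 60 N. Pads are 20 mm wide; open, the fingers measure 115 mm over their backs; the gripper's body (75 mm by 178 mm) begins 61 mm behind the grasp point.
Start: joints at [1.224, 0.423, 1.63, -0, 1.089, -0.019], TCP at [0.201, 0.592, 0.223] pointing down, gripper open.
Joint ranges: [-3, 3], [-0.9, 2.11], [0.09, 2.58], [-1.31, 4.45], [0.11, 2.69], [-2.54, 2.54]. Speed limits (rad/s): [2.39, 2.39, 3.01, 3.14, 3.14, 3.14].

INTERFACE

Orientations are given as a rotation vector (axis times angle).
In Python, from cell import manip, fingers, kin, vision gives the robot as it stands. Calls block until the motion is done:
- manip.goto(position, orientation): joint-space move of the TCP to a pose.
- manip.move_straight(position, rotation=None, vel=0.15, stop_force=None): straight line of the TCP; rotation=None keeps the orientation; vel is the mean speed in m/s. With stop_force (N) it stops when the force on the tool has changed by that much, and returns True; else False.
- manip.move_joints(angles): joint-space move.
- fingers.grip(opening, effort=None): finger opening in m; effort is the grip in N (None keeps the last); returns when the fingers have stopped.
- manip.hold(seconds).
- kin.inverse_kinematics(position, orientation): joint angles nearest the present ones, or None.
- vision.snapshot(name): name is "scene" or "top"; returns the picture (400x640x3 uint8, red, green, blue); there is no depth.
- vision.camera_model(name): a dict with "K" (3x3 intrinsics, pixels), "R" (3x3) and "t" (3): a world point X has camera coordinates R X + t. Camera axes: x right, y down, z forward; pixel columns grow to the right and rows downward; lengths in m; the calibration is good to about 2 mm. A picture is of the moment at which its call begins. camera_model takes no time and is no camera call.
A pose or a line that the arm cannot do raises manip.MotionError and nothing moves.
- manip.close_job(): hands the job in; it is judged then, once.
Readings, each from a call of its own:
- manip.read_t(): time.
- manip.read_joints(): joint angles.
- manip.read_qvel(): joint speeds.
- manip.read_joint_torque(): joint torques, N m.
- manip.read_eef_pos(): TCP position.
- manip.read_tool_rot(): TCP orientation.
- manip.read_force(): force on the tool from outside, world axes, zero at the start.
- manip.read_torque(): the same for the moment, N m.
- manip.read_opening(): finger opening in m.
- manip.read_gripper_force(): force on a finger pad.
Only numpy, scipy, OpenCV 4.12 (cv2) and the standard library are available. Lean on these libraries where they do the work, as an engineer would, in place of code of your own. Each camera call takes 0.05 s, during which the arm holds its last target. There are 200 camera calls.

## Working session

There is one attempt and no reset: what is moved stays moved. The work goes in short steps, each a Python script; the robot and the scene stay as the last script left them, time stands still between calls to the robot, and variables do not carry over. Pictures are saved under pics/ and viewed, at most 10 in all, crops included, and the job is handed in when it is done.

```bash
mkdir -p pics; python3 - <<'E'
from cell import manip, fingers, kin, vision
import cv2
for n in("top","scene"):
    cv2.imwrite(f"pics/{n}0.png",vision.snapshot(n)[:,:,::-1])
    m=vision.camera_model(n);print(n,m["K"],m["R"],m["t"])
print(manip.read_t(),manip.read_tool_rot(),manip.read_eef_pos(),manip.read_force())
E
```

```text
top [[509.97950519   0.         309.68182347]
 [  0.         509.97950519 200.09934687]
 [  0.           0.           1.        ]] [[ 2.19339796e-02 -9.99756937e-01  2.22871785e-03]
 [-9.93403958e-01 -2.20454540e-02 -1.12528101e-01]
 [ 1.12549882e-01  2.54171931e-04 -9.93646043e-01]] [0.17613393 0.48850257 1.38475979]
scene [[506.68860782   0.         315.08149138]
 [  0.         506.68860782 206.64661093]
 [  0.           0.           1.        ]] [[ 0.74977815 -0.66152858 -0.01458261]
 [-0.5217132  -0.5774682  -0.6279696 ]
 [ 0.40699884  0.47844583 -0.77810124]] [-0.23422213  0.3886554   1.07762776]
0.1 [-5.12513802e-01 -3.09926195e+00  2.05551770e-03] [0.20102808 0.59126966 0.22200199] [-0.2314615  -0.49494661 -0.61830999]
```

View pics/top0.png

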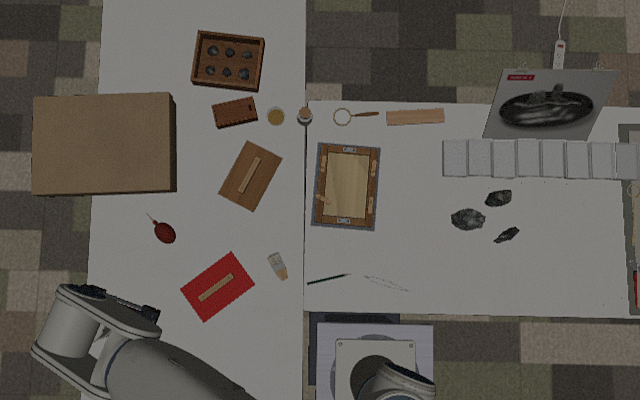

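View pics/scene0.png

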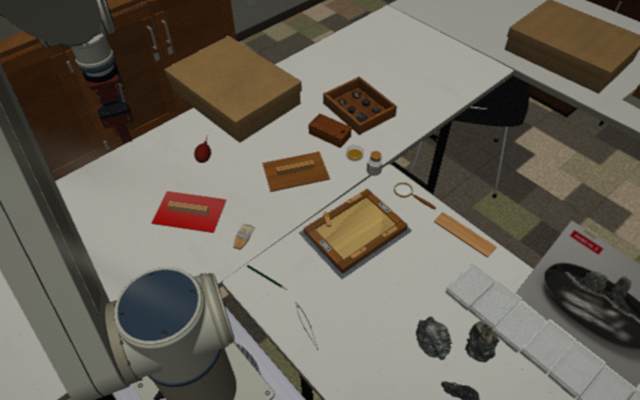

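The top view shows the frame at about (346,186) and the brown back board at (251,176), with its light batten along the middle. It also shows the jar at (305,116), a small brown box at (235,112) and a red look-alike at (217,287). A button stands across the opening near (323,200).
Candidates for the back: brown board (251,176), red board (217,287), brown box (235,112), cardboard box (104,143). I choose (251,176) and check it in a close crop.

```bash
python3 - <<'E'
import cv2
a=cv2.imread("pics/top0.png")[130:242,212:392]
cv2.imwrite("pics/crop0.png",cv2.resize(cv2.convertScaleAbs(a,alpha=1.3),None,fx=4.4,fy=4.4,interpolation=cv2.INTER_CUBIC))
h=cv2.cvtColor(a,cv2.COLOR_BGR2HSV)
for p in[(251-30,176),(251,172),(270,160),(346,186),(316,170),(376,185),(323,199),(314,190),(300,180)]:
    print(p,h[p[1]-130,p[0]-212] if p[0]>=212 else '')
E
```

```text
(221, 176) [ 18  10 128]
(251, 172) [ 16  94 108]
(270, 160) [ 16 135  87]
(346, 186) [ 19  82 121]
(316, 170) [108  17  73]
(376, 185) [105  38  67]
(323, 199) [ 16 101 116]
(314, 190) [90 18 70]
(300, 180) [ 30   8 130]
```

View pics/crop0.png

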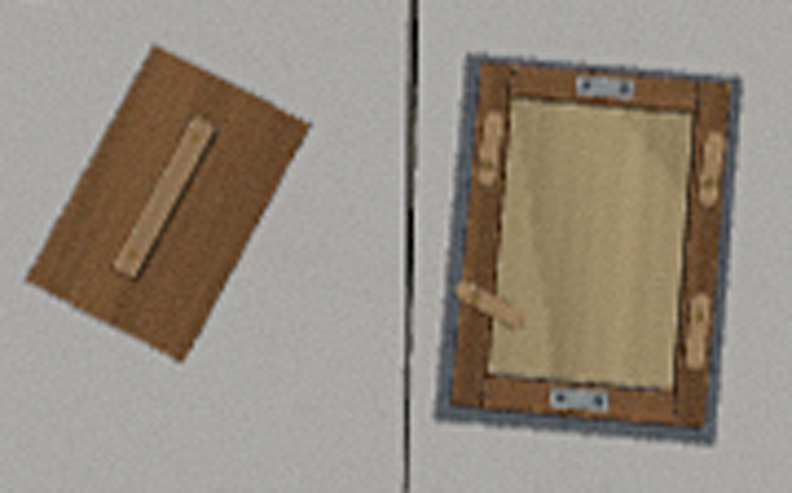

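The crop confirms it. The brown board has its batten running from crop (203,120) to (127,275). Button a, on the frame's left (+y), lower (-x) rail, reaches into the opening at crop (520,322), and the other three lie along their rails.

```bash
cat > h.py <<'E'
import numpy as np, cv2
from cell import manip, fingers, kin, vision
from scipy.spatial.transform import Rotation as Ro
def ray(n,uv,z):
    m=vision.camera_model(n);K,R,t=(np.array(m[k]) for k in"KRt")
    C=-R.T@t; uv=np.atleast_2d(uv).astype(float)
    d=(R.T@np.linalg.inv(K)@np.c_[uv,np.ones(len(uv))].T).T
    return C[:2]+d[:,:2]*((z-C[2])/d[:,2])[:,None]
def blob(mask,seed):
    n,l,s,c=cv2.connectedComponentsWithStats(mask.astype(np.uint8))
    m=(l==l[seed[1],seed[0]]).astype(np.uint8)
    return max(cv2.findContours(m,0,1)[0],key=cv2.contourArea)[:,0]
def rect(n,cnt,z):
    p=ray(n,cnt,z).astype(np.float32)*1000
    (c,s,a)=cv2.minAreaRect(p); a=a if s[0]>s[1] else a-90
    return np.array(c)/1000,sorted(s),(a+90)%180-90
def down(yaw): # tool z down, tool y axis at world angle yaw+90 deg
    return (Ro.from_euler('z',yaw)*Ro.from_euler('x',np.pi)).as_rotvec()
E
python3 - <<'E'
from h import *
for n,sb,sf in(("top",(270,160),(346,146)),("scene",(270,180),(0,0))):
    im=cv2.imread(f"pics/{n}0.png");h=cv2.cvtColor(im,cv2.COLOR_BGR2HSV)
    print(n,"C",-vision.camera_model(n)["R"].T@vision.camera_model(n)["t"])
    sat=cv2.GaussianBlur(h[:,:,1],(3,3),0)>50
    print("board",rect(n,blob(sat,sb),.005))
    if n=="top":
        # batten
        b=cv2.GaussianBlur(h,(3,3),0);
        bat=(b[:,:,1]>50)&(b[:,:,1]<118)&(b[:,:,2]>92)
        print("batten",rect(n,blob(bat,(251,174)),.027))
        print("panel",rect(n,blob(bat,(346,186)),.025))
        print("frame",rect(n,blob(sat,(346,150)),.026))
        mat=sat|((b[:,:,0]>80)&(b[:,:,0]<125)&(b[:,:,2]<100)&(b[:,:,1]>12)) 
        print("mat",rect(n,blob(mat,(346,150)),.002))
    print("jar",ray(n,[(305,112)] if n=="top" else [(375,155)],.07))
# button a: screw and tip clicks
o=np.array([212,130])
print("btn ends",ray("top",np.array([[462,290],[520,322],[473,296]])/4.4+o,.0345))
E
```

```text
top C [0.32556252 0.18650841 1.4305388 ]
board (array([0.5533075 , 0.35745364]), [115.64952850341797, 175.22889709472656], -26.238250732421875)
batten (array([0.55334149, 0.35859128]), [14.594270706176758, 107.6771240234375], -26.419658660888672)
panel (array([0.53093243, 0.09832769]), [138.25770568847656, 176.2843475341797], -4.1066131591796875)
frame (array([0.5109621 , 0.15693573]), [1117.0201416015625, 1853.6654052734375], -88.67560482025146)
mat (array([0.51413025, 0.15643048]), [1136.1072998046875, 1885.33984375], -88.67560601234436)
jar [[0.72212129 0.2049995 ]]
scene C [-0.06021196 -0.44609501  1.07915169]
board (array([0.54788831, 0.35351483]), [119.62489318847656, 176.7191162109375], -26.465370178222656)
jar [[0.71354006 0.20110843]]
btn ends [[0.49576512 0.16694489]
 [0.47640434 0.13024909]
 [0.49213211 0.15997742]]
```

```bash
python3 - <<'E'
from h import *
im=cv2.imread("pics/top0.png");b=cv2.GaussianBlur(cv2.cvtColor(im,cv2.COLOR_BGR2HSV),(3,3),0)
roi=np.zeros(im.shape[:2],bool);roi[138:236,309:386]=1
bat=((b[:,:,1]>50)&(b[:,:,1]<118)&(b[:,:,2]>92)&roi).astype(np.uint8)
bat=cv2.morphologyEx(bat,cv2.MORPH_OPEN,np.ones((11,11)))
print("panel",rect("top",blob(bat,(346,186)),.025))
sat=(b[:,:,1]>50)&roi
print("frame",rect("top",blob(sat,(346,147)),.026))
dark=(b[:,:,2]<105)&roi | sat
dark=cv2.morphologyEx(dark.astype(np.uint8),cv2.MORPH_OPEN,np.ones((5,5)))
print("mat",rect("top",blob(dark,(346,147)),.002))
o=np.array([212,130])
p=ray("top",np.array([[512,98],[692,112],[673,388],[487,374]])/4.4+o,.025)
print("hand corners",p.mean(0),np.degrees(np.arctan2(*(p[0]+p[1]-p[2]-p[3])[::-1])),np.linalg.norm(p-np.roll(p,1,0),axis=1))
# other button centres check
c=ray("top",np.array([[490,148],[711,168],[699,330]])/4.4+o,.0345);print(c)
E
```

```text
panel (array([0.52959766, 0.08719097]), [115.3013687133789, 174.87254333496094], -3.8155059814453125)
frame (array([0.52914972, 0.08718806]), [165.36692810058594, 223.39559936523438], -4.009246826171875)
mat (array([0.53052509, 0.08649483]), [181.0637664794922, 239.8493194580078], -3.8462066650390625)
hand corners [0.52929714 0.08581038] -3.717516401626192 [0.1771761  0.11496231 0.17676898 0.11712344]
[[0.58643698 0.1511078 ]
 [0.57675515 0.01149106]
 [0.47385484 0.01819415]]
```

```bash
cat >> h.py <<'E'
F=np.array([.5298,.0868]); YF=np.radians(-3.85)
def loc(x,y): c,s=np.cos(YF),np.sin(YF); return F+np.array([c*x-s*y,s*x+c*y])
def best(p,yaw):
    out=[]
    for k in(-2,-1,0,1,2):
        q=kin.inverse_kinematics(p,down(yaw+k*np.pi))
        if q is not None: out.append((abs(q[5]),yaw+k*np.pi))
    return min(out)[1]
E
python3 - <<'E'
from h import *
def P(th,r=24e-3,n=16e-3):
    return loc(-.042-r*np.cos(th)+n*np.sin(th), .070-r*np.sin(th)-n*np.cos(th))
ths=[1.75,1.3,.9,.5,.2,-.02]
off=best([*P(.9),.03],.9+YF+np.pi/2)-.9
for th in ths:
    print(th,P(th),np.round(kin.inverse_kinematics([*P(th),.03],down(th+off)),2))
fingers.grip(0.0,10)
manip.goto([*P(1.75),.09],down(1.75+off)); print(manip.read_t())
print(manip.move_straight([*P(1.75),.0295],vel=.1,stop_force=6),manip.read_t(),manip.read_eef_pos(),manip.read_force())
for th in ths[1:]:
    s=manip.move_straight([*P(th),.0295],down(th+off),vel=.06,stop_force=8); print(th,s,manip.read_force().round(1))
    if s: break
print(manip.read_t())
manip.move_straight([*(P(-.02)+(loc(0,-.01)-F)),.0295],vel=.08)
p=manip.read_eef_pos();manip.move_straight([p[0],p[1],.12],vel=.25)
print(manip.read_t(),manip.read_eef_pos())
for n in("top","scene"): cv2.imwrite(f"pics/{n}1.png",vision.snapshot(n)[:,:,::-1])
s=cv2.imread("pics/scene1.png")[170:290,270:430];t=cv2.imread("pics/top1.png")[130:250,212:392]
cv2.imwrite("pics/c1.png",np.hstack([cv2.resize(s,(400,300)),cv2.resize(t,(400,300))]))
E
```

```text
1.75 [0.51117723 0.13740089] [ 0.24  0.59  1.94  0.    0.61 -1.44]
1.3 [0.49973144 0.13151447] [ 0.23  0.58  1.97 -0.    0.6  -1.  ]
0.9 [0.48828477 0.13094154] [ 0.24  0.57  1.99  0.    0.58 -0.59]
0.5 [0.47751857 0.13487137] [ 0.25  0.56  2.01 -0.    0.57 -0.18]
0.2 [0.47092488 0.14042504] [ 0.27  0.56  2.02 -0.    0.56  0.13]
-0.02 [0.46729273 0.14561292] [ 0.28  0.55  2.03 -0.    0.56  0.36]
3.475
False 4.2333 [0.51139317 0.13754448 0.02966254] [-0.73151911 -0.25278944  0.29313237]
1.3 False [-0.3 -0.2  0.3]
0.9 False [ 0.4 -0.6 -0.1]
0.5 False [-0.2 -0.8  0.2]
0.2 False [-1.2 -0.  -0.1]
-0.02 False [-0.2 -0.4 -0.9]
6.75
7.5333 [0.46687207 0.13506578 0.12056482]
```

View pics/c1.png

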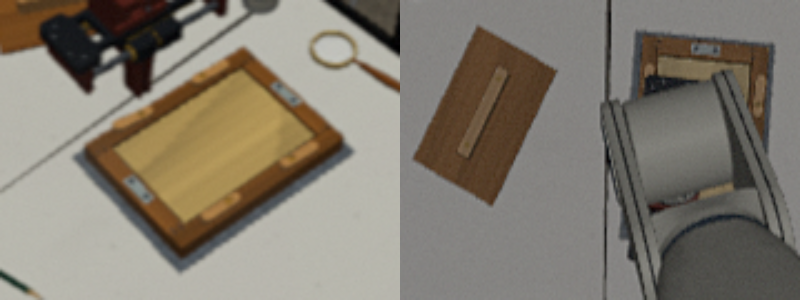

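The left half (scene crop) shows button a now lying along its rail at about (135,118), and the opening is clear. The right half shows the board undisturbed. Next I take the board and check button a's angle from the top view on the way.

```bash
python3 - <<'E'
from h import *
B=np.array([.5533,.358]);yb=np.radians(-26.3)
yaw=best([*B,.1],yb); print(np.degrees(yaw))
manip.goto([*B,.10],down(yaw)); fingers.grip(.05,10)
im=vision.snapshot("top")[:,:,::-1]; cv2.imwrite("pics/top2.png",im)
manip.move_straight([*B,.0075],vel=.12,stop_force=8); print(manip.read_t(),manip.read_eef_pos())
c=im[130:242,290:392]; cv2.imwrite("pics/c2.png",cv2.resize(cv2.convertScaleAbs(c,alpha=1.3),None,fx=5,fy=5,interpolation=cv2.INTER_CUBIC))
E
```

```text
153.70000000000002
10.325 [0.55185868 0.35712349 0.00546532]
```

View pics/c2.png

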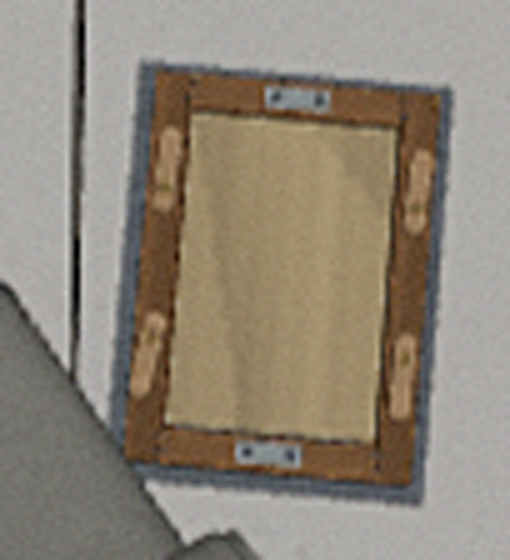

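The crop shows the opening clear and button a along its rail, from (155,320) to (140,390), turned slightly outward. The other three buttons are unchanged.

```bash
python3 - <<'E'
from h import *
for _ in range(3): print(manip.read_eef_pos().round(4),manip.read_force().round(2))
fingers.grip(0.0,40)
print("grip",manip.read_opening(),manip.read_gripper_force(),manip.read_eef_pos().round(4))
p=manip.read_eef_pos();manip.move_straight([.5533,.358,.09],vel=.12);manip.hold(.2)
print(manip.read_t(),manip.read_opening(),manip.read_force().round(2),manip.read_torque().round(2),manip.read_eef_pos().round(4),manip.read_tool_rot().round(3),down(np.radians(153.7)).round(3))
cv2.imwrite("pics/scene3.png",vision.snapshot("scene")[:,:,::-1]);cv2.imwrite("pics/top3.png",vision.snapshot("top")[:,:,::-1])
a=cv2.imread("pics/scene3.png")[90:270,200:440];b=cv2.imread("pics/top3.png")[110:260,190:390]
cv2.imwrite("pics/c3.png",np.hstack([cv2.resize(a,(400,300)),cv2.resize(b,(400,300))]))
E
```

```text
[0.5519 0.3571 0.0055] [-1.22 -0.36  5.92]
[0.5519 0.3571 0.0055] [-1.22 -0.36  5.92]
[0.5519 0.3571 0.0055] [-1.22 -0.36  5.92]
grip 0.015551224612716788 43.10296987358015 [0.5524 0.3576 0.0054]
12.0167 0.01590324068689155 [ 0.5   0.38 -1.6 ] [ 0.02  0.02 -0.03] [0.5528 0.3576 0.089 ] [-0.714 -3.054  0.009] [0.715 3.059 0.   ]
```

View pics/c3.png

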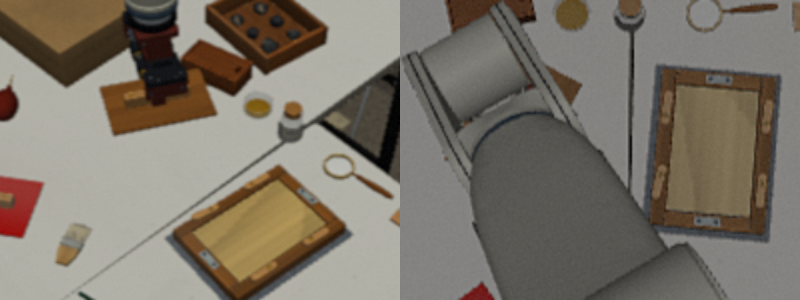

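The scene half shows the board lifted level in the gripper at (160,100). The jar at (292,120) still stands, and the frame is clear.

```bash
python3 - <<'E'
from h import *
rot=down(np.radians(180)+YF)
T=loc(-.0006,0)
manip.move_straight([*T,.09],rot,vel=.18); 
cmd=np.array([*T,.05]);manip.move_straight(cmd,rot,vel=.12);manip.hold(.2)
p=manip.read_eef_pos();print(T,p.round(4),(Ro.from_rotvec(rot).inv()*Ro.from_rotvec(manip.read_tool_rot())).as_rotvec().round(4))
print(manip.read_t(),manip.read_force().round(2),manip.read_opening())
for n in("scene","top"):cv2.imwrite(f"pics/{n}4.png",vision.snapshot(n)[:,:,::-1])
a=cv2.imread("pics/scene4.png")[160:285,280:430]
cv2.imwrite("pics/c4.png",cv2.resize(cv2.convertScaleAbs(a,alpha=1.3),None,fx=4.8,fy=4.8,interpolation=cv2.INTER_CUBIC))
E
```

```text
[0.52920135 0.08684029] [0.5298 0.087  0.0508] [-0.0003 -0.0014 -0.0001]
14.4583 [-0.34 -0.25 -1.88] 0.015611774135006994
```

View pics/c4.png

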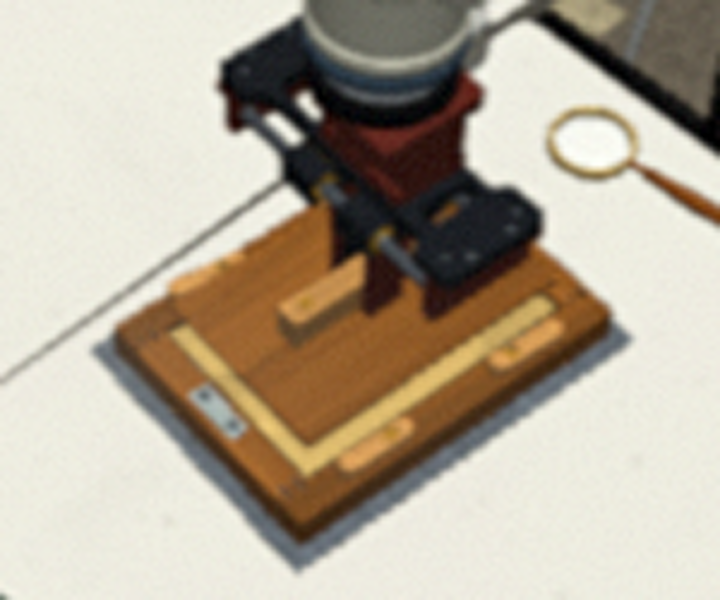

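The scene view shows the board hovering squarely over the opening, with an even strip of panel visible along its near sides and its near corner at about (303,445). The buttons are clear. I lower it with a force stop.

```bash
python3 - <<'E'
from h import *
T=loc(-.0006,0)
c=T-np.array([.0004,.0001])
s=manip.move_straight([*c,.033],vel=.08,stop_force=5);print(s,manip.read_eef_pos().round(4),manip.read_force().round(2))
if not s:
    for z in(.030,.0275):
        s=manip.move_straight([*c,z],vel=.02,stop_force=5);print(z,s,manip.read_eef_pos().round(4),manip.read_force().round(2),manip.read_torque().round(2))
        if s:break
print(manip.read_t(),manip.read_opening())
E
```

```text
False [0.5281 0.0866 0.0321] [ 0.74 -0.24 -2.44]
0.03 False [0.5288 0.0867 0.03  ] [-0.39  0.   -1.13] [-0.03  0.03  0.02]
0.0275 False [0.5291 0.0868 0.0278] [ 0.95 -0.66  2.71] [-0.08  0.17  0.  ]
15.5 0.01582448983129091
```

```bash
python3 - <<'E'
from h import *
c=loc(-.0006,0)-np.array([.0003,0]); z=.0275
rd=lambda: np.mean([(manip.hold(.04),manip.read_force())[1] for _ in range(6)],0)
for _ in range(8):
    f=rd()[2]+1.75; print(round(z,4),round(f,2),manip.read_eef_pos().round(4),manip.read_torque().round(2))
    if f>9.6: break
    z-=min(.001,max(.0003,(10.3-f)/2000)); manip.move_straight([*c,z],vel=.01)
manip.hold(.3);print(rd().round(2),manip.read_t(),manip.read_opening(),manip.read_gripper_force(),manip.read_eef_pos().round(4),(Ro.from_rotvec(down(np.pi+YF)).inv()*Ro.from_rotvec(manip.read_tool_rot())).as_rotvec().round(4))
cv2.imwrite("pics/scene5.png",vision.snapshot("scene")[:,:,::-1])
a=cv2.imread("pics/scene5.png")[150:280,270:430]
cv2.imwrite("pics/c5.png",cv2.resize(cv2.convertScaleAbs(a,alpha=1.3),None,fx=4.6,fy=4.6,interpolation=cv2.INTER_CUBIC))
E
```

```text
0.0275 3.79 [0.5291 0.0868 0.0277] [-0.11  0.06  0.03]
0.0265 6.09 [0.5291 0.0868 0.0266] [-0.29 -0.01 -0.03]
0.0255 8.04 [0.5291 0.0868 0.0257] [-0.36  0.1  -0.01]
0.0245 9.18 [0.5292 0.0868 0.0248] [-0.35  0.11  0.03]
0.0239 10.89 [0.5292 0.0868 0.0243] [-0.37  0.16 -0.08]
[-0.18 -1.6   9.38] 18.3 0.015877083904898226 43.19711994496174 [0.5291 0.0868 0.0243] [-0.     -0.0005 -0.0001]
```

View pics/c5.png

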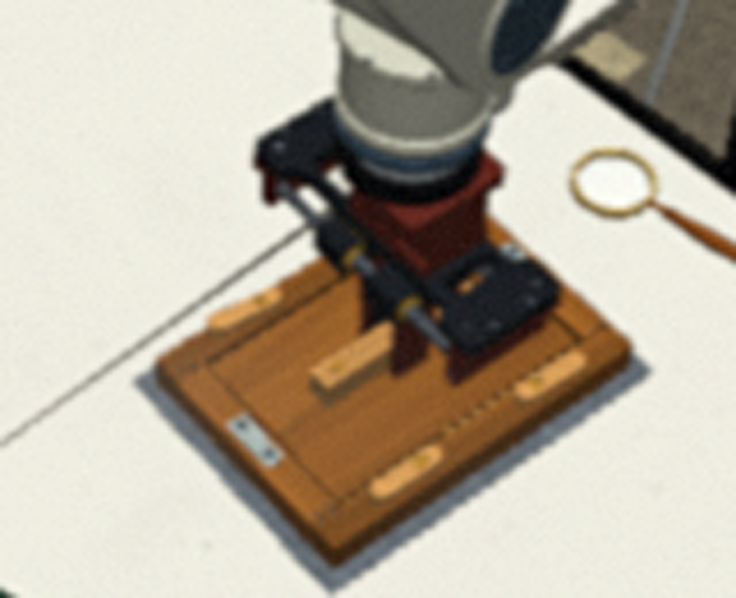

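The board sits below the rails inside the opening, batten up. All four buttons lie along their rails, and the push reads about 11 N with a slope of 2 N/mm, as expected of the springs. I'm handing it in.

```bash
python3 -c "
from h import *
print(manip.close_job(),manip.read_t(),manip.read_force())"
```

```text
the job is handed in; nothing more can be done
the job is handed in; nothing more can be done
```

The job is handed in at about 18 s of robot time: button a is turned along its rail, and the back board is seated squarely in the opening, still gripped and pressed with about 11 N; the jar was untouched when last seen, but no verdict came back.

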